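# Free a seized length stop and slide it home

## Robot

A 6-joint arm with a two-finger parallel gripper is mounted at the origin on the work surface. World frame = base frame: x ahead of the robot, y to its left, z up, the work surface at z = 0. Lengths are in mm, angles in rad, forces in N, time in s.
With the tool pointing down it reaches from about 300 to 775 mm from the base axis. Payload 14.6 kg.
Tool frame: the origin (TCP) lies between the finger pads; the fingertips stand 25 mm ahead of it and the grasp point (between the pads) lies 6 mm ahead of it; z points along the fingers, y is the line along which they close (so a half turn about z gives the same grasp; the last joint's range is limited). The gripper opens to 94 mm and grips with 3 to 60 N. Pads are 16 mm wide; open, the fingers measure 119 mm over their backs; the gripper's body (75 mm by 177 mm) begins 78 mm behind the grasp point.
Start: joints at [-1.191, 0.3, 1.521, -0, 1.321, -0.067], TCP at [237.637, -496.002, 205.546] pointing down, gripper open.
Joint ranges: [-3.03, 3.03], [-0.79, 2.21], [0.23, 2.52], [-1.04, 4.18], [0, 3.07], [-2.55, 2.55]. Speed limits (rad/s): [2.22, 2.22, 2.57, 3.14, 3.14, 3.14].

## Interface

Orientations are given as [roll, pitch, yaw] about the fixed x, y, z axes, in that order (R = Rz(yaw) Ry(pitch) Rx(roll)).
In Python, from cell import manip gives the robot as it stands. The module is installed in compiled form; this text tells all that it offers.
- The arm moves only by the tool step_arm, never from a script. Its argument "series" is one flat list of numbers, 5 for each row, row after row: the shift along the world's x, y, z in mm, then the turn about the world's z in rad, then the closure, from 0 (fully open) to 1 (shut). In form: [dx, dy, dz, spin, jaw, dx, dy, dz, spin, jaw, ...]. A call has 1 to 20 rows; each row shifts and turns the commanded pose from where the row before left it; what a row does not reach is not made up. A row lasts 1/8 s, in which the tool goes at most 62.5 mm and 10.7 degrees, less where a joint would pass 70% of its speed; a pose out of reach is approached as far as the arm can. A call is refused whole if a number of a shift passes 62.5 or a number of a turn 0.188, either way. A call with a gripper value outside its range is refused whole. The fingers move at their own pace and stop on an object; "squeeze" is the grip in N (left out, the last holds). Time passes only in rows, so rows that do not move let the fingers close. It gives the time, the measured TCP pose, the force, the opening and the grip force at its end, in the units of the state.
- manip.read_state(): the state, without advancing time (a new reading comes with each control period).
- manip.camera(name): name is "scene" or "top"; returns (picture, depth): 480x640x3 uint8, blue, green, red; 480x640 float32, mm along the optical axis (not along the pixel's ray), 0 where there is no reading.
- manip.camera_info(name): a dict with "fovy" (degrees; the focal length in pixels is half the picture's height over the tangent of half this angle, whatever the lens; pixels are square), "cx", "cy" (the principal point, pixels), "k1" (the pictures are not rectified: a ray, as slopes to the right and down, at radius r is drawn at 1 + k1 r^2 times it, then the intrinsics apply), "eye" and "orientation" of the camera in the world. Camera axes: x right, y down, z forward; pixel columns grow to the right and rows downward; lengths in mm; the calibration is good to about 2 mm. A picture is of the moment at which its call begins. camera_info takes no time and is no camera call.
- manip.sign_off(): hands the job in; it is judged then, once.
The state is a dict: "clock": time; "joints": joint angles; "qd": joint speeds; "effort": joint torques, N m; "eef_pos": TCP position; "eef_rot": TCP orientation; "wrist_force": force on the tool from outside, world axes, zero at the start; "moment": the same for the moment, N m; "finger_gap": finger opening in mm; "finger_force": force on a finger pad.
Only numpy, scipy, OpenCV 4.12 (cv2) and the standard library are available. Lean on these libraries where they do the work, as an engineer would, in place of code of your own. Each camera call takes 0.05 s, during which the arm holds its last target. There are 200 camera calls.

## Task

The clamp knob of the length stop on the cutting fence has seized. Break its wing loose anticlockwise with a short firm twist and go on unscrewing it until it meets its stop; then slide the carriage, which was clamped by it, fully home against the end block. Leave the knob fully unscrewed and let go; do not disturb the figure, the bottle or the pot standing around.

Things in the scene. Friction and masses are not known exactly. Their poses are not given: they have to be found in the camera images.
- fence: The cutting fence, fixed to the bench: aluminium base 150 (x) x 420 (y) x 24 mm with a steel rail along its y. Origin: centre of the underside; x points roughly towards the robot (the working front looks away from it), y along the rail towards the end block. A plywood strip stands along the robot's side (x = 62 to 80 mm, top 74 mm above the bench)
- end_face (a point): Middle of the end block's face that the carriage meets. The block is dark steel, 70 (x) x 30 (y) mm, top 94 mm above the bench. Axes as the fence's
- light_bar (a point): Middle of the light bar, a dark tube 24 mm thick and 420 mm long along the fence's y, 190 mm above the bench, on two posts 16 x 16 mm, 200 mm either way along y. It stands on the robot's side of the carriage. Axes as the fence's
- slope (a point): Point of the carriage's sloping front face under the knob axis, 99 mm above the bench. The carriage is a grey wedge, 165 mm long along the fence's y (45 mm towards the end block from here, 120 mm the other way). The face is 85 mm up the slope; its normal leans 30 degrees from vertical towards the fence's -x. Axes as the fence's (not sloped)
- carriage (a joint): Travel of the carriage along the fence's +y, m: 0 to 0.160, where it meets the end block. Starts between 0 and 0.06. Locked (a few mm of play) until the knob is unscrewed by 1 to 1.5 rad (slide it only after the knob is at its stop); then it drags with about 4 N, a little more if moved fast, and stays where it is left
- tab_centre (a point): Grip point on the carriage's flat aluminium tab, 30 mm above the sloping face and 100 mm from the knob axis, on the side away from the end block. The tab stands square to the slope: 14 mm thick along the fence's y, 50 mm up the slope, top 46 mm above the face. Axes as the fence's (not sloped)
- knob (a joint): How far the knob is unscrewed, rad: 0 tight (the start) to 2.4 at its stop, growing anticlockwise as seen looking down on it. Seized: it takes about 0.4 to 0.45 N m over the first 0.4 to 0.6 rad, then comes loose all at once and turns freely (below 0.05 N m); it stays where it is left. It may be let go and taken again part way
- knob_wing (a point): Centre of the knob's black wing, a bar 80 x 14 mm, 26 mm high; turns with the knob. z: knob axis, up, square to the slope (30 degrees from vertical); x along the bar, y across its 14 mm. 38 mm above the sloping face, underside 25 mm above it, over a 12 mm stem and a collar 38 mm across, 12 mm high. At the start the bar is within 0.6 rad of straight up the slope
- maquette: Bystander: grey figure, 171 mm high, on a 75 x 75 mm wooden plinth, loose. Origin: centre of its underside. Stands beyond the fence, near one end
- bottle: Bystander: white bottle, 62 mm across, 175 mm high, loose. Origin: centre of its underside. Stands beyond the fence, near the other end from the figure
- pot: Bystander: open steel pot, 72 mm across, 95 mm high, loose, on the robot's side of the fence. Origin: centre of its underside
- gooseneck: Fixed black segmented gooseneck stand past the end block's end of the fence, base 90 mm across, about 205 mm high, bending to its -y by 140 mm. Origin: centre of its underside

How it is judged (in metres and radians):
On the way, in this order (a step that is already met when the one before it is completed fails the run):
1. the knob is broken loose, carriage not yet moved (value of joint knob above 0.8 rad and value of joint carriage below 0.09 m).
2. the knob is unscrewed to its stop (value of joint knob above 2.25 rad), for 0.1 s.
3. the carriage is home against the end block (value of joint carriage above 0.156 m and value of joint knob above 2.2 rad), for 0.2 s.
At the end, for the whole second after the job is handed in: The carriage is within 4 mm of the end block and still, the knob is unscrewed by at least 2.2 of its 2.4 rad, the figure, bottle and pot stand upright within 20 mm of where they began, and the robot has let go (all of step 3 and velocity of joint carriage below 0.01 m/s and distance of each of maquette, bottle, pot from where it was at the start of the episode below 0.02 m and angle between each of maquette, bottle, pot's own z axis and vertical below 0.15 rad); the robot touches nothing.
It fails at once if the figure is pushed more than 20 mm or tipped (distance of maquette from where it was at the start of the episode above 0.02 m or angle between maquette's own z axis and vertical above 0.3 rad).
It fails at once if the bottle is pushed more than 20 mm or tipped (distance of bottle from where it was at the start of the episode above 0.02 m or angle between bottle's own z axis and vertical above 0.3 rad).
It fails at once if the pot is pushed more than 20 mm or tipped (distance of pot from where it was at the start of the episode above 0.02 m or angle between pot's own z axis and vertical above 0.3 rad).
It also fails if it takes over 64 s, if anything falls off the work surface, if the arm or the gripper's body presses on something with over 40 N, if the wrist force passes 120 N, or if a joint passes its speed limit or range.

## Working session

There is one attempt and no reset: what is moved stays moved. The work goes in short steps, Python scripts to look and compute and a tool call to move; the robot and the scene stay as the last step left them, time stands still between calls to the robot, and variables do not carry over. Pictures are saved under pics/ and viewed, at most 10 in all, crops included, and the job is handed in when it is done.

Besides the shell and the picture viewer there is one more tool, called after "Emit:" as name(argument=value, ...), one argument or row to a line, values as JSON. step_arm: Moves the arm, as the interface text tells. Its arguments: {"type":"object","properties":{"series":{"type":"array"},"squeeze":{"type":"number"}},"required":["series"]}

```bash
mkdir -p pics; cat > h.py <<'E'
import numpy as np, cv2
from scipy.spatial.transform import Rotation as R
from cell import manip
def grab(n):
    p,d=manip.camera(n); np.savez('%s.npz'%n,p=p,d=d); return p,d
def cam(n):
    i=manip.camera_info(n); f=240/np.tan(np.radians(i['fovy'])/2)
    o=np.array(i['orientation'],float)
    M=R.from_euler('xyz',o).as_matrix() if o.shape==(3,) else (o if o.shape==(3,3) else None)
    K=np.array([[f,0,i['cx']],[0,f,i['cy']],[0,0,1]]); return K,np.array([i['k1'],0,0,0,0.]),np.array(i['eye'],float),M
def world(n,uv,d=None):
    K,D,e,M=cam(n)
    if d is None: d=np.load('%s.npz'%n)['d']
    uv=np.array(uv,float).reshape(-1,2); s=cv2.undistortPoints(uv[:,None],K,D)[:,0]
    z=np.array([d[int(round(v)),int(round(u))] for u,v in uv])
    return (np.c_[s,np.ones(len(s))]*z[:,None])@M.T+e
def cloud(n):
    v,u=np.mgrid[0:480,0:640]; return world(n,np.c_[u.ravel(),v.ravel()]).reshape(480,640,3)
def proj(n,P):
    K,D,e,M=cam(n); c=(np.array(P,float).reshape(-1,3)-e)@M
    return cv2.projectPoints(c,np.zeros(3),np.zeros(3),K,D)[0][:,0]
E
python3 - <<'E'
from h import *
for n in ('scene','top'):
    p,d=grab(n); cv2.imwrite(f'pics/{n}0.png',p); print(manip.camera_info(n))
print(manip.read_state())
E
```

```text
{'fovy': 53.80025509133147, 'cx': 317.603753598675, 'cy': 234.2783060980715, 'k1': -0.08986465947142909, 'eye': array([ 997.88790508, -246.53369962,  923.96965724]), 'orientation': array([-2.55139467, -0.00612592,  0.93060013])}
{'fovy': 52.215119793946904, 'cx': 318.15787677521996, 'cy': 238.645332547984, 'k1': -0.005422689488544985, 'eye': array([ 322.59454627,   58.27889876, 1349.32293684]), 'orientation': array([-2.95472452,  0.01129997, -1.5969992 ])}
{'clock': 0.1, 'joints': array([-1.19060123e+00,  3.00376858e-01,  1.52153959e+00,  1.81827169e-05,
        1.32070922e+00, -6.65928782e-02]), 'qd': array([ 2.11110125e-04, -2.30011832e-03, -2.99304793e-03, -1.21756544e-03,
       -9.69985749e-05, -1.49641047e-03]), 'effort': array([ 1.43146904e-04, -5.32646692e+01, -3.53282082e+01,  7.09360954e-02,
        2.35112978e-02, -4.26001020e-05]), 'eef_pos': array([ 237.55267226, -495.78009257,  205.05557797]), 'eef_rot': array([-3.14056310e+00, -8.63138195e-05,  4.46783419e-01]), 'wrist_force': array([ 0.11068785, -0.25517371,  0.4942804 ]), 'moment': array([-0.02895512, -0.04264268,  0.02947849]), 'finger_force': 0.0, 'finger_gap': 93.75537735734949}
```

View pics/scene0.png

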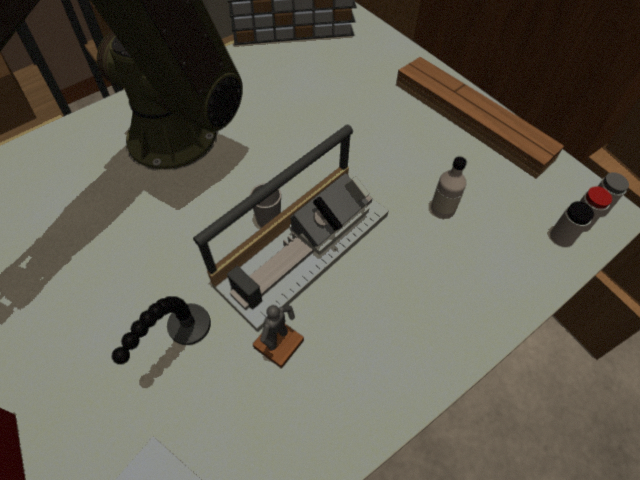

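View pics/top0.png

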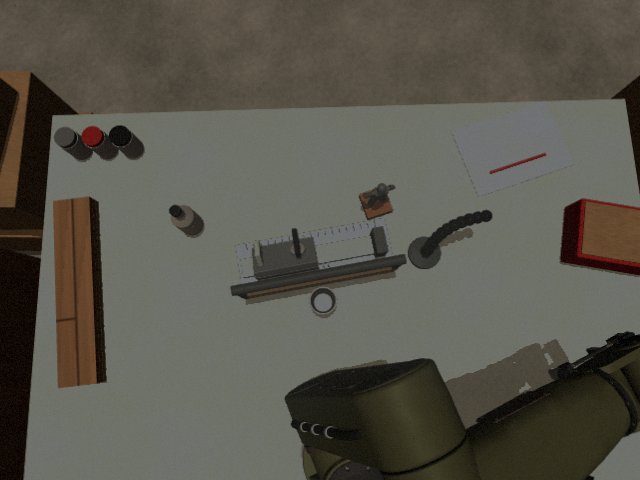

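The top view has world +x up and +y left. The fence lies at about (240–390, 225–290), with the end block at (379,241), the knob wing at (296,243) and the tab at (258,252). The bottle is at (182,216), the figure at (377,200), the pot at (323,301) and the gooseneck at (425,252). In the scene view the wing is at (328,213).

```bash
python3 - <<'E'
from h import *
for n,b in (('top',(225,205,410,310)),('scene',(200,130,400,310))):
    p=np.load(n+'.npz')['p']; x0,y0,x1,y1=b
    p=np.clip(p.astype(float)*1.7,0,255).astype(np.uint8)
    cv2.imwrite(f'pics/{n}c.png',cv2.resize(p[y0:y1,x0:x1],None,fx=4 if n=='top' else 3.3,fy=4 if n=='top' else 3.3,interpolation=cv2.INTER_CUBIC))
for k,v in dict(bar=[(236,291),(402,260)],block=[(379,241)],wing=[(295,233),(296,243),(297,254)],tab=[(258,243),(258,252),(259,258)],carr=[(280,262),(270,262),(285,250),(310,250),(310,262)],bottle=[(182,210)],pot=[(323,301)],fig=[(377,190)],goose=[(425,252)]).items(): print(k,world('top',v).round())
E
```

```text
bar [[ 420.  261.  203.]
 [ 483. -131.  202.]]
block [[550. -92.  91.]]
wing [[570. 124. 130.]
 [541. 121. 147.]
 [512. 119. 151.]]
tab [[547. 219. 128.]
 [520. 216. 150.]
 [507. 215. 140.]]
carr [[499. 165. 112.]
 [500. 191. 109.]
 [533. 153.  95.]
 [530.  88.  99.]
 [496.  88. 117.]]
bottle [[634. 409. 148.]]
pot [[404.  58.  -1.]]
fig [[673. -88. 142.]]
goose [[ 522. -216.   65.]]
```

View pics/topc.png

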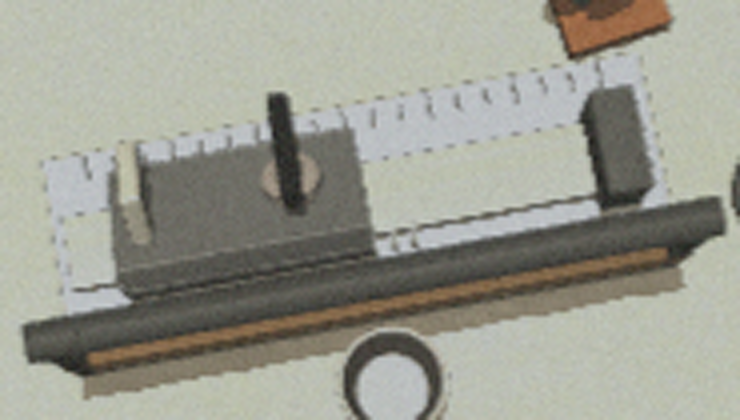

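View pics/scenec.png

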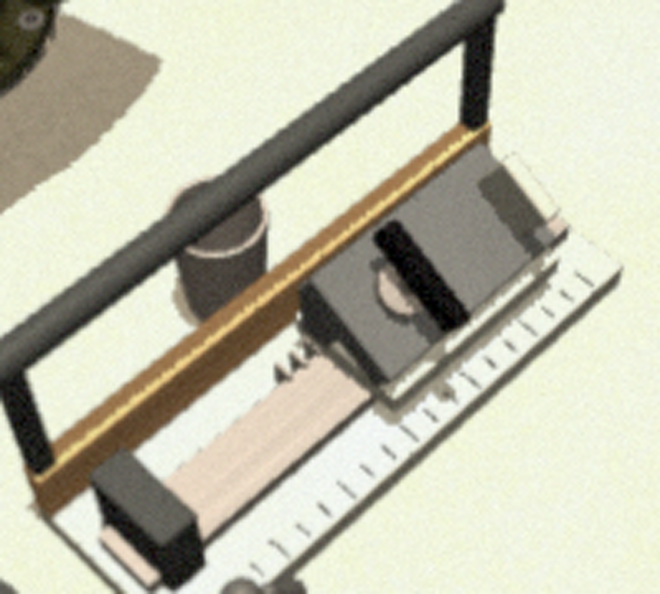

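The wing points almost straight down-slope: it runs from crop (278,98) to (295,205), about -0.07 rad off. Its centre is near (535,120,131). I'll straddle its lower end and carry it round the tilted circle. First I go up and over.

```bash
cat > arc.py <<'E'
from h import *
C=np.array([535,120,131.5]); d=np.array([.855,.138,-.5]); e=np.array([-.159,.987,0])
def wp(phi,r=26,dz=20):
    h=np.cos(phi)*d+np.sin(phi)*e; P=C+r*h; P[2]+=dz
    return np.r_[P,np.arctan2(h[1],h[0])]
E
python3 -c "
from arc import *
for p in np.arange(-.07,2.6,.2): print(round(p,2),wp(p).round(2))"
```

```text
-0.07 [5.5746e+02 1.2178e+02 1.3853e+02 8.0000e-02]
0.13 [5.5651e+02 1.2688e+02 1.3861e+02 3.1000e-01]
0.33 [5.5469e+02 1.3171e+02 1.3920e+02 5.4000e-01]
0.53 [552.09 136.07 140.28   0.75]
0.73 [548.81 139.79 141.81   0.96]
0.93 [544.98 142.72 143.73   1.16]
1.13 [540.75 144.74 145.95   1.34]
1.33 [536.29 145.78 148.4    1.52]
1.53 [531.78 145.79 150.97   1.7 ]
1.73 [527.39 144.77 153.56   1.87]
1.93 [523.32 142.76 156.07   2.05]
2.13 [519.7  139.85 158.4    2.23]
2.33 [516.7  136.15 160.45   2.42]
2.53 [514.43 131.8  162.14   2.62]
```

Emit:
step_arm(
  series=[0,0,30,0,0,0,0,40,0,0,12,24,30,0,0,20,38,0,0,0,20,38,0,0,0,20,38,0,0,0,20,38,0,0,0,20,38,0,0,0,20,38,0,0,0,20,38,0,-0.05,0,20,38,0,-0.05,0,20,38,0,-0.05,0,20,38,0,-0.05,0,20,38,0,-0.05,0,20,38,0,-0.05,0,20,38,0,-0.06,0,20,38,0,0,0.3,20,38,0,0,0.55,10,25,0,0,0.55,0,0,0,0,0.55],
  squeeze=60,
)

```text
clock: 2.6
eef_pos: [559.7, 124.3, 304.6]
eef_rot: [3.142, 0.002, 0.089]
wrist_force: [-0.8, 0.1, -0.0]
finger_gap: 57.5
finger_force: 0.0
```

Emit:
step_arm(
  series=[-1,-1,-50,0,0.55,-1,-1,-50,0,0.55,0,0,-30,0,0.55,0,0,-20,0,0.55,0,0,-15,0,0.55,0,0,0,0,0.55],
)

```text
clock: 3.35
eef_pos: [557.2, 120.5, 139.9]
eef_rot: [3.141, 0.001, 0.086]
wrist_force: [0.4, -0.5, 0.3]
finger_gap: 42.9
finger_force: 0.0
```

```bash
python3 - <<'E'
from h import *
s=manip.read_state(); print(s['eef_pos'],s['wrist_force'],s['joints'])
p,d=grab('scene'); p=np.clip(p.astype(float)*1.8,0,255).astype(np.uint8)
cv2.imwrite('pics/s1.png',cv2.resize(p[130:310,200:400],None,fx=3.3,fy=3.3,interpolation=cv2.INTER_CUBIC))
E
```

```text
[557.22548274 120.45992447 139.92916826] [ 0.35860071 -0.51874736  0.28221468] [ 1.48687955e-01  4.05155164e-01  1.53722796e+00 -6.72585731e-05
  1.20064977e+00  1.63314291e+00]
```

View pics/s1.png

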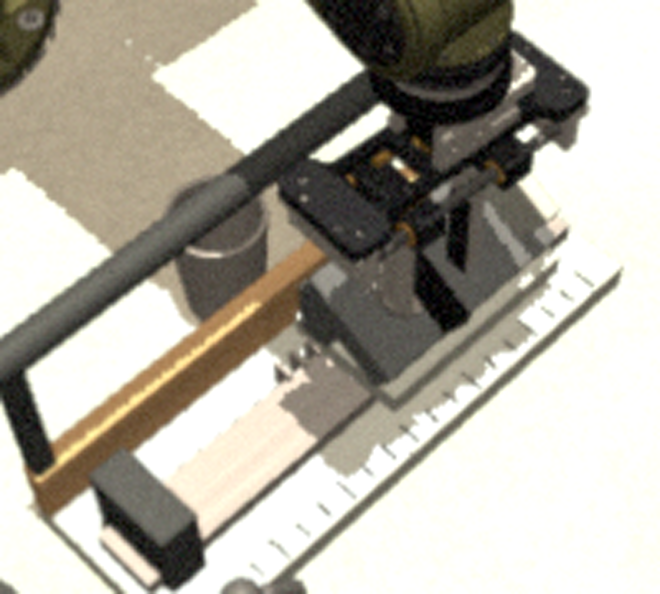

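The fingers straddle the wing: its lower end shows at crop (445,310) between them. I'll close gently to centre on it.

Emit:
step_arm(
  series=[0,0,0,0,1,0,0,0,0,1,0,0,0,0,1,0,0,0,0,1],
  squeeze=15,
)

```text
clock: 3.9
eef_pos: [557.8, 122.1, 141.0]
eef_rot: [-3.14, -0.001, 0.087]
wrist_force: [0.9, 6.8, 1.7]
finger_gap: 10.9
finger_force: 15.0
```

Emit:
step_arm(
  series=[0,2,0,0,1,-0.5,2.5,0,0.11,1,-0.5,2.5,0,0.12,1,-0.9,2.4,0.3,0.11,1,-0.9,2.4,0.3,0.12,1],
  squeeze=40,
)

```text
clock: 4.53
eef_pos: [556.5, 132.5, 142.8]
eef_rot: [3.139, -0.004, 0.55]
wrist_force: [7.6, -3.8, 6.8]
finger_gap: 0.6
finger_force: 4.5
```

```bash
python3 - <<'E'
from h import *
p,d=grab('scene'); p=np.clip(p.astype(float)*2.2,0,255).astype(np.uint8)
a=cv2.resize(p[180:250,280:370],None,fx=6,fy=6,interpolation=cv2.INTER_CUBIC)
cv2.imwrite('pics/s2.png',a)
E
```

```text
(no output)
```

View pics/s2.png

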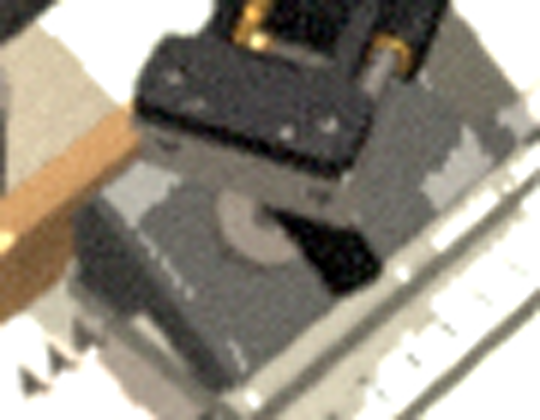

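The fingers closed beside or above the wing and slipped off. The wing looks almost unturned, with its end at about pixel (340,227). I'll lift, reopen and measure it again.

Emit:
step_arm(
  series=[0,0,10,0,0.9,0,0,40,0,0.6,40,0,60,0,0.5,60,0,30,0,0.5,60,0,0,0,0.5,40,0,0,0,0.5],
)

```text
clock: 5.32
eef_pos: [739.3, 132.7, 270.1]
eef_rot: [-3.141, 0.0, 0.546]
wrist_force: [0.7, -0.3, 1.0]
finger_gap: 46.8
finger_force: 0.0
```

```bash
python3 - <<'E'
from arc import *
from scipy.optimize import least_squares
print(manip.read_state()['eef_pos'])
for n in ('top','scene'):
    p,d=grab(n); X=cloud(n).reshape(-1,3); ok=(d.ravel()>0)&(p.reshape(-1,3).max(1)<45)
    q=X-C; nn=np.cross(d*0+0,0) if 0 else np.array([.494,.08,.866])
    dd=np.array([.855,.138,-.5]); a,b,c=q@dd,q@e,q@nn
    m=ok&(np.hypot(a,b)<46)&(c>-8)&(c<25)
    A=np.c_[a,b,c][m]; top=A[A[:,2]>8]
    ctr,(w,h),ang=cv2.minAreaRect(top[:,:2].astype(np.float32))
    u,s,v=np.linalg.svd(top[:,:2]-top[:,:2].mean(0),full_matrices=False)
    print(n,m.sum(),len(top),'rect',ctr,w,h,ang,'phi',np.arctan(v[0,1]/v[0,0]),'mean',top.mean(0),'c pct',np.percentile(A[:,2],[5,50,95]))
p=np.load('scene.npz')['p']
cv2.imwrite('pics/s3.png',cv2.resize(np.clip(p.astype(float)*2,0,255).astype(np.uint8)[180:250,280:370],None,fx=6,fy=6,interpolation=cv2.INTER_CUBIC))
E
```

```text
[739.34421014 132.72874738 270.12778455]<stdin>:11: RuntimeWarning: Mean of empty slice.
  ret = um.true_divide(
Traceback (most recent call last):
IndexError: index 0 is out of bounds for axis 0 with size 0
```

```bash
python3 - <<'E'
from arc import *
nn=np.array([.494,.08,.866]); dd=np.array([.855,.138,-.5])
n='scene'; p,dep=grab(n)
X=cloud(n).reshape(-1,3); q=X-C; a,b,c=q@dd,q@e,q@nn
m=(dep.ravel()>0)&(np.hypot(a,b)<50)&(c>6)&(c<25); A=np.c_[a,b,c][m]
print(len(A),np.percentile(A,[2,50,98],axis=0).round(1))
if len(A)>20:
    print(cv2.minAreaRect(A[:,:2].astype(np.float32)))
    v=np.linalg.svd(A[:,:2]-A[:,:2].mean(0),full_matrices=False)[2]; print(np.arctan(v[0,1]/v[0,0]),A.mean(0))
s=(dep.ravel()>0)&(abs(a)<35)&(abs(b)<38)&(c<-20)&(c>-55); print('face c',np.percentile(c[s],[5,50,95]))
cv2.imwrite('pics/s3.png',cv2.resize(np.clip(p.astype(float)*2,0,255).astype(np.uint8)[180:250,280:370],None,fx=6,fy=6,interpolation=cv2.INTER_CUBIC))
E
```

```text
285 [[-28.8  -3.8   6.9]
 [  8.3   1.3  15.4]
 [ 46.4   9.9  19. ]]
((9.124614715576172, 3.0583367347717285), (79.71976470947266, 15.458253860473633), 0.4495340585708618)
-0.010263347819956239 [ 8.67388646  2.02160347 14.52621201]
face c [-36.85883678 -33.31986946 -21.77504035]
```

View pics/s3.png

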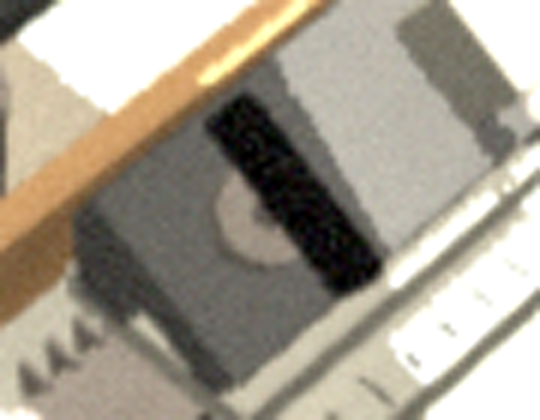

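The corrected wing centre is about (543,124,129), so my first grip was too close to the axis. Now I'll push the lower end with closed fingers from the -y side. That face overhangs the fingers as it turns, so they can't ride up it.

```bash
cat > arc2.py <<'E'
from h import *
C=np.array([543,124.4,128.6]); d=np.array([.855,.138,-.5]); e=np.array([-.159,.987,0])
def wp(phi,r=30,off=20,dz=17):
    h=np.cos(phi)*d+np.sin(phi)*e; m=-np.sin(phi)*d+np.cos(phi)*e
    P=C+r*h-off*m; P[2]=(C+r*h)[2]+dz
    return np.r_[P,np.arctan2(h[1],h[0])]
E
python3 -c "
from arc2 import *
np.set_printoptions(suppress=True)
print(wp(0,off=32).round(2)); w=[wp(p) for p in np.arange(0,2.75,.15)]
for i,x in enumerate(w): print(round(i*.15,2),x.round(2),(x-w[i-1]).round(2))"
```

```text
[573.74  96.96 130.6    0.16]
0.0 [571.83 108.8  130.6    0.16] [ 49.62 -43.54 -28.56  -2.64]
0.15 [573.35 113.81 130.77   0.33] [1.52 5.01 0.17 0.17]
0.3 [574.19 119.06 131.27   0.5 ] [0.84 5.25 0.5  0.17]
0.45 [574.32 124.43 132.09   0.67] [0.14 5.37 0.82 0.17]
0.6 [573.76 129.8  133.22   0.83] [-0.57  5.37  1.13  0.16]
0.75 [572.5  135.05 134.62   0.98] [-1.26  5.25  1.4   0.15]
0.9 [570.58 140.06 136.28   1.13] [-1.92  5.01  1.65  0.15]
1.05 [568.04 144.72 138.14   1.27] [-2.54  4.66  1.86  0.14]
1.2 [564.94 148.92 140.16   1.41] [-3.1   4.2   2.03  0.14]
1.35 [561.34 152.57 142.31   1.54] [-3.59  3.65  2.15  0.13]
1.5 [557.34 155.59 144.54   1.67] [-4.01  3.02  2.22  0.13]
1.65 [553.01 157.9  146.79   1.8 ] [-4.33  2.32  2.25  0.13]
1.8 [548.46 159.47 149.01   1.93] [-4.55  1.56  2.22  0.13]
1.95 [543.78 160.25 151.15   2.06] [-4.68  0.78  2.14  0.13]
2.1 [539.09 160.22 153.17   2.2 ] [-4.69 -0.03  2.02  0.14]
2.25 [534.48 159.39 155.02   2.34] [-4.61 -0.83  1.85  0.14]
2.4 [530.07 157.77 156.66   2.49] [-4.41 -1.62  1.64  0.15]
2.55 [525.95 155.4  158.05   2.64] [-4.12 -2.37  1.39  0.15]
2.7 [522.21 152.34 159.16   2.8 ] [-3.74 -3.06  1.11  0.16]
```

Emit:
step_arm(
  series=[-55,-13,0,-0.13,1,-55,-13,0,-0.13,1,-55,-13,0,-0.13,1,0,0,-50,0,1,0,0,-50,0,1,0,0,-30,0,1,0,0,-9,0,1,0,0,0,0,1,-1,6,0,0,1,-1,6,0,0,1,0,3,0,0,1],
)

```text
clock: 6.8
eef_pos: [583.5, 112.3, 132.5]
eef_rot: [3.142, -0.001, 0.184]
wrist_force: [0.1, -0.8, 0.8]
finger_gap: 0.5
finger_force: 0.0
```

Emit:
step_arm(
  series=[-6,-1,0,0,1,-6,-1,0,0,1,0,3,0,0,1,0.5,4,0,0.05,1,0.5,4,0,0.1,1,1,5,0,0.15,1,0,0,0,0,1],
)

```text
clock: 7.68
eef_pos: [574.0, 125.2, 132.4]
eef_rot: [3.14, -0.001, 0.486]
wrist_force: [2.4, -4.8, 2.9]
finger_gap: 0.7
finger_force: 2.6
```

Emit:
step_arm(
  series=[0,5.4,0.5,0.17,1,-0.6,5.4,1,0.16,1,-1.2,5.2,1.4,0.15,1],
)

```text
clock: 8.05
eef_pos: [571.7, 141.8, 134.9]
eef_rot: [3.141, -0.0, 0.968]
wrist_force: [-0.1, -0.4, 0.6]
finger_gap: 0.9
finger_force: 0.0
```

```bash
cat > wing.py <<'E'
from arc2 import *
nn=np.array([.494,.08,.866])
def wing(n='scene',dy=0):
    p,dep=grab(n); X=cloud(n).reshape(-1,3); q=X-C-dy*np.array([.159,-.987,0]); a,b,c=q@d,q@e,q@nn
    m=(dep.ravel()>0)&(np.hypot(a,b)<48)&(c>7)&(c<16)&(p.reshape(-1,3).max(1)<40); A=np.c_[a,b,c][m]
    v=np.linalg.svd(A[:,:2]-A[:,:2].mean(0),full_matrices=False)[2]
    print(n,len(A),'phi',np.arctan2(v[0,1],v[0,0]),cv2.minAreaRect(A[:,:2].astype(np.float32)),A.mean(0).round(1))
E
python3 -c "
from wing import *
wing()"
```

```text
scene 146 phi 0.006684636499251067 ((-0.5114097595214844, 0.4943861961364746), (77.0131607055664, 14.415221214294434), 1.5463147163391113) [-8.3 -1.4 12.7]
```

```bash
python3 - <<'E'
from wing import *
np.set_printoptions(suppress=True)
s=manip.read_state(); print(s['eef_pos'])
p,dep=grab('top'); 
for n in('top','scene'):
    X=cloud(n); ok=np.load(n+'.npz')['d']>0
    q=X-np.array([450,65,190]); f=q@np.array([.159,-.987,0])
    m=ok&(X[...,2]>180)&(X[...,2]<215)&(abs(q@np.array([.987,.159,0]))<40)&(abs(f)<195)&(X[...,0]<500)
    pts=X[m]; g=pts@np.array([.987,.159,0]); k=pts[:,2]
    print(n,'bar',m.sum(),np.percentile(g,[3,50,97]),np.percentile(k,[50,97]))
    b=ok&(abs(X[...,0]-548)<30)&(abs(X[...,1]+92)<12)&(X[...,2]>80)&(X[...,2]<105); print('block',b.sum(),np.median(X[b],0))
    t=ok&(abs(X[...,2])<15); print('table',np.median(X[t][:,2]))
    # block/bar pixel predictions
X=cloud('top').reshape(-1,3)
wing('top')
E
```

```text
[571.57295982 142.42380384 135.1094407 ]
top bar 955 [448.63029748 459.12568822 470.97418789] [199.07656202 204.08194147]
block 205 [549.31079552 -92.2765245   93.17723226]
table -0.6562127516051532
scene bar 1795 [451.37589351 464.89443375 470.98948523] [198.28492879 202.53505857]
block 281 [551.51694015 -93.17614025  92.4824011 ]
table -0.8524071791505321wing.py:6: RuntimeWarning: Mean of empty slice.
  v=np.linalg.svd(A[:,:2]-A[:,:2].mean(0),full_matrices=False)[2]
  ret = um.true_divide(
Traceback (most recent call last):
  File "wing.py", line 7, in wing
    print(n,len(A),'phi',np.arctan2(v[0,1],v[0,0]),cv2.minAreaRect(A[:,:2].astype(np.float32)),A.mean(0).round(1))
                                    ~^^^^^
IndexError: index 0 is out of bounds for axis 0 with size 0
```

```bash
cat > fit.py <<'E'
from h import *
from scipy.optimize import minimize
d=np.array([.855,.138,-.5]); e=np.array([-.159,.987,0]); nn=np.array([.494,.08,.866])
def hull(n,C,phi,S=4):
    h=np.cos(phi)*d+np.sin(phi)*e; m=-np.sin(phi)*d+np.cos(phi)*e
    P=[C+40*i*h+7*j*m+13*k*nn for i in(-1,1) for j in(-1,1) for k in(-1,1)]
    return cv2.convexHull((proj(n,P)*S+S/2-.5).astype(np.float32))
def fit(files,x0,S=4):
    M={}
    for n,f in files.items():
        p=cv2.imread(f) if isinstance(f,str) else f
        u,v=proj(n,x0[:3])[0].astype(int); g=np.zeros((480,640),np.uint8); g[v-25:v+25,u-25:u+25]=p[v-25:v+25,u-25:u+25].max(2)<30
        M[n]=cv2.resize(g*255,None,fx=S,fy=S,interpolation=cv2.INTER_LINEAR)>127; print(n,g.sum())
    def cost(x):
        t=0
        for n in M:
            z=np.zeros((480*S,640*S),np.uint8); cv2.fillConvexPoly(z,np.round(hull(n,np.array(x[:3]),x[3],S)*16).astype(np.int32),1,shift=4)
            z=z>0; t+=1-(z&M[n]).sum()/max(1,(z|M[n]).sum())
        return t
    r=minimize(cost,x0,method='Nelder-Mead',options=dict(initial_simplex=np.array([x0]+[np.array(x0)+q for q in np.diag([6,6,4,.2])]),maxiter=300))
    print(r.x.round(3),r.fun); return r.x
E
python3 - <<'E'
from fit import *
fit({'top':'pics/top0.png','scene':'pics/scene0.png'},[538,122,132,-.05])
fit({'scene':'pics/scene0.png'},[538,122,132,-.05])
fit({'scene':np.load('scene.npz')['p']},[538,122,132,-.0])
E
```

```text
top 57
scene 370
[5.41921e+02 1.22614e+02 1.27683e+02 3.80000e-02] 0.9780101975902823
scene 370
[ 5.43606e+02  1.19965e+02  1.30059e+02 -3.60000e-02] 0.2944896115627823
scene 578
[5.42717e+02 1.29149e+02 1.28559e+02 3.60000e-02] 0.6217171717171717
```

```bash
python3 - <<'E'
from fit import *
from arc2 import *
T=[]
for n in('top','scene'):
    p=np.clip(cv2.imread(f'pics/{n}0.png').astype(float)*2,0,255).astype(np.uint8)
    u,v=proj(n,[540,122,132])[0].astype(int); c=p[v-24:v+24,u-32:u+32]
    c=cv2.resize(c,None,fx=6,fy=6,interpolation=cv2.INTER_NEAREST)
    for Cc,col in (([543,122,130],(0,0,255)),([536.5,121,131.9],(0,255,0))):
        q=(hull(n,np.array(Cc),-.05,1)-[u-32,v-24]+.5)*6
        cv2.polylines(c,[q.astype(np.int32)],True,col,1)
    T.append(c)
cv2.imwrite('pics/ov.png',np.hstack(T))
E
```

```text
(no output)
```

View pics/ov.png

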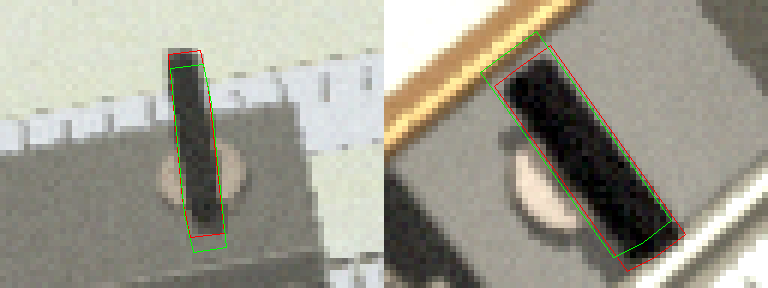

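The red model (x = 543–545) fits both views, so the wing position is right. The closed fingers must have slid off the lower end of the wing. I'll retry closer in, at x ≈ 564, and push in small steps while watching the force.

Emit:
step_arm(
  series=[0,0,30,0,1,0,-5,30,-0.15,1,-2,-12,0,-0.16,1,-2,-13,0,-0.16,1,-3,-13,0,-0.16,1,-1,-3,0,-0.16,1,0,0,-30,0,1,0,0,-31,0,1,0,0,0,0,1,0,6,0,0,1,0,4,0,0,1,0,0,0,0,1],
)

```text
clock: 9.7
eef_pos: [563.9, 106.1, 134.6]
eef_rot: [3.142, -0.001, 0.174]
wrist_force: [0.6, 0.9, -0.1]
finger_gap: 0.3
finger_force: 0.0
```

Emit:
step_arm(
  series=[0,4,0,0,1,0,0,0,0,1],
)

```text
clock: 9.95
eef_pos: [563.6, 109.9, 134.0]
eef_rot: [-3.142, -0.0, 0.174]
wrist_force: [-0.8, 0.4, -0.1]
finger_gap: 0.3
finger_force: 0.0
```

Emit:
step_arm(
  series=[0,4,0,0,1,0,0,0,0,1],
)

```text
clock: 10.2
eef_pos: [563.7, 113.8, 133.9]
eef_rot: [3.141, -0.0, 0.174]
wrist_force: [0.8, -0.5, 0.4]
finger_gap: 0.3
finger_force: 0.3
```

Emit:
step_arm(
  series=[0,4,0,0,1,0,0,0,0,1],
)

```text
clock: 10.45
eef_pos: [564.2, 116.9, 134.3]
eef_rot: [3.14, -0.001, 0.173]
wrist_force: [2.5, -6.2, 2.4]
finger_gap: 0.0
finger_force: 3.5
```

Emit:
step_arm(
  series=[0,4,0,0,1,0,0,0,0,1],
)

```text
clock: 10.7
eef_pos: [564.8, 119.7, 134.8]
eef_rot: [3.138, -0.002, 0.173]
wrist_force: [3.9, -15.8, 5.5]
finger_gap: 0.6
finger_force: 7.3
```

Emit:
step_arm(
  series=[0,3,0,0.05,1,0,0,0,0,1],
)

```text
clock: 10.95
eef_pos: [565.4, 121.9, 135.2]
eef_rot: [3.136, -0.003, 0.223]
wrist_force: [7.0, -21.8, 7.0]
finger_gap: 0.5
finger_force: 9.9
```

Emit:
step_arm(
  series=[-1,3,-0.5,0.1,1,0,0,0,0,1],
)

```text
clock: 11.2
eef_pos: [565.6, 124.2, 135.6]
eef_rot: [3.134, -0.006, 0.324]
wrist_force: [11.9, -25.0, 12.1]
finger_gap: 0.0
finger_force: 13.5
```

Emit:
step_arm(
  series=[-1,3,-0.5,0.1,1,0,0,0,0,1],
)

```text
clock: 11.45
eef_pos: [565.7, 126.5, 136.1]
eef_rot: [3.131, -0.008, 0.423]
wrist_force: [16.7, -30.6, 15.1]
finger_gap: 0.6
finger_force: 17.1
```

```bash
python3 -c "
from wing import *
wing()
s=manip.read_state(); print(s['wrist_force'],s['moment'],s['eef_pos'])"
```

```text
scene 45 phi 0.23170242195414398 ((31.339641571044922, 2.631061553955078), (13.35964298248291, 15.430603981018066), 89.72413635253906) [31.2  1.7 12.6]
[ 16.0739835  -30.69952938  15.17935611] [-5.99313021 -3.1734296   0.21199705] [565.73914174 126.51388583 136.05457496]
```

```bash
python3 - <<'E'
from h import *
p=np.load('scene.npz')['p']
cv2.imwrite('pics/s4.png',cv2.resize(np.clip(p.astype(float)*2.2,0,255).astype(np.uint8)[170:250,280:380],None,fx=7,fy=7,interpolation=cv2.INTER_CUBIC))
E
```

```text
(no output)
```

View pics/s4.png

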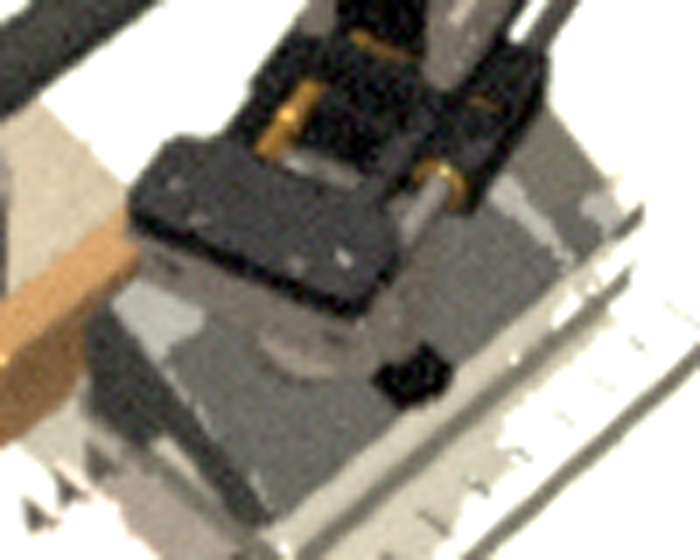

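```bash
python3 - <<'E'
from fit import *
for C in ([544,123,131],):
  for phi in (-.05,.0,.1,.2,.3,.5):
    h=np.cos(phi)*d+np.sin(phi)*e; m=-np.sin(phi)*d+np.cos(phi)*e
    P=[np.array(C)+40*h+7*j*m+13*k*nn for j,k in((-1,1),(1,1),(1,-1),(-1,-1))]
    print(phi,proj('scene',P).round(1).tolist())
E
python3 -c "
import sys; sys.path.insert(0,'.')
from h import *
p=np.load('scene.npz')['p'][215:235,328:350].max(2); print(p)
s=manip.read_state();print(s['wrist_force'],s['finger_force'],s['finger_gap'])"
```

```text
-0.05 [[338.7, 229.1], [343.5, 225.4], [338.4, 227.9], [333.7, 231.6]]
0.0 [[339.5, 228.7], [344.0, 224.7], [339.0, 227.3], [334.4, 231.2]]
0.1 [[340.9, 227.7], [345.1, 223.2], [340.0, 225.8], [335.9, 230.2]]
0.2 [[342.3, 226.6], [345.9, 221.7], [340.8, 224.3], [337.2, 229.1]]
0.3 [[343.5, 225.3], [346.6, 220.0], [341.5, 222.7], [338.4, 227.9]]
0.5 [[345.5, 222.4], [347.5, 216.5], [342.4, 219.2], [340.4, 225.0]]
[[ 30  24  24  41  45  52  53  54  61  50  49  45  47  46  50  49  50  48
   49  50  51  47]
 [ 49  44  47  64  53  49  52  55  58  50  44  50  49  49  51  51  50  48
   50  47  50  49]
 [ 50  49  55  55  54  53  52  51  48  46  47  50  51  50  50  49  50  48
   54  51  50  49]
 [ 36  43  54  52  55  49  53  50  53  45  45  48  38  49  48  50  51  51
   49  53  50  51]
 [ 43  44  48  53  59  54  52  51  52  51  49  37  14  25  42  48  53  53
   49  51  57  71]
 [ 51  50  57  56  55  57  49  52  52  45  37  26   7  11  28  44  51  50
   53  57  74  93]
 [ 55  53  57  54  57  56  42  39  40  35  21   7   9  13  10  29  42  54
   66  82  94  99]
 [ 56  55  56  57  59  53  23   7
[... 555 characters left out ...]
 47  34  28  53  64  69  93  92  92  90  79
   64  57  56  64]
 [ 48  50  48  52  48  50  53  48  51  70  91  95  95  95  93  91  76  59
   53  59  63  80]
 [ 54  55  48  49  51  47  47  51  72  89  99  96  96  90  85  72  56  56
   56  66  78  92]
 [ 45  48  51  50  51  47  52  71  91  97  99  96  90  85  68  61  53  58
   69  87  95  96]
 [ 47  51  46  50  52  54  70  91  99  97  96  92  84  68  59  58  59  75
   92  94  97  93]
 [ 50  48  50  50  61  80  92  94  99  98  95  81  67  53  53  64  76  91
   94  94  99 101]
 [ 52  52  55  65  90  95  97  94  93  90  80  60  57  56  62  81  94  95
   97 100  98  98]]
[ 16.0739835  -30.69952938  15.17935611] 17.050676280632615 0.5634655617243944
```

The moment reading puts the contact at the inner edge of the fingers, about a 14 mm lever. The closed fingers also yield along their closing line. I'll back off and turn the tool 90°, so the push is across the stiff pad width, and go further out on the wing.

Emit:
step_arm(
  series=[1,-8,0,0,1,3,-12,0,0.15,1,0,-11,0,0.15,1,0,0,0,0.15,1,0,0,0,0.15,1,0,0,0,0.15,1,0,0,0,0.15,1,0,0,0,0.15,1,0,0,0,0.15,1,0,0,0,0.15,1,0,0,0,0.15,1,0,0,0,0,1],
)

```text
clock: 13.0
eef_pos: [565.6, 99.8, 132.8]
eef_rot: [-3.142, -0.0, 1.922]
wrist_force: [-0.0, -0.4, 0.6]
finger_gap: 0.4
finger_force: 0.0
```

```bash
python3 - <<'E'
from fit import *
p,_=grab('scene'); s=manip.read_state(); print(s['wrist_force'],s['joints'])
fit({'scene':p},[544,123,131,.05]); fit({'scene':p},[544,123,131,.3])
E
```

```text
[1.0312062  0.52687754 0.11829987] [ 1.10813350e-01  4.20947018e-01  1.53257376e+00  8.30965626e-05
  1.18820486e+00 -2.38512813e-01]
scene 712
[5.37234e+02 1.17075e+02 1.57413e+02 9.80000e-02] 0.6604263076707334
scene 712
[ 5.34266e+02  1.24818e+02  1.40866e+02 -1.10000e-02] 0.6734765762592463
```

Emit:
step_arm(
  series=[2,7,0,0,1,0,5,0,0,1,0,3,0,0,1],
)

```text
clock: 13.42
eef_pos: [567.6, 115.2, 132.8]
eef_rot: [-3.141, -0.0, 1.923]
wrist_force: [0.5, -1.4, 0.2]
finger_gap: 0.2
finger_force: 0.4
```

Emit:
step_arm(
  series=[0,4,0,0,1,0,0,0,0,1],
)

```text
clock: 13.68
eef_pos: [567.7, 117.6, 132.8]
eef_rot: [-3.141, 0.002, 1.923]
wrist_force: [-0.7, -9.1, -0.4]
finger_gap: 0.0
finger_force: 7.1
```

Emit:
step_arm(
  series=[0,4,0,0.05,1,0,0,0,0,1],
)

```text
clock: 13.92
eef_pos: [567.9, 120.0, 132.9]
eef_rot: [-3.14, 0.005, 1.973]
wrist_force: [1.6, -19.9, 0.4]
finger_gap: 0.3
finger_force: 12.1
```

```bash
python3 -c "
from h import *
s=manip.read_state(); print(s['wrist_force'],s['moment'],s['eef_pos'])"
```

```text
[  1.57564042 -19.9491471    0.43988625] [-3.93740532 -0.28960724  0.15484326] [567.91787316 119.98034416 132.85217841]
```

Emit:
step_arm(
  series=[1,4,0,0.1,1,0,0,0,0,1],
)

```text
clock: 14.18
eef_pos: [568.8, 122.4, 132.7]
eef_rot: [-3.137, 0.006, 2.073]
wrist_force: [-1.3, -29.9, 1.4]
finger_gap: 0.4
finger_force: 15.9
```

Emit:
step_arm(
  series=[1,4,0,0.1,1,0,0,0,0,1],
)

```text
clock: 14.42
eef_pos: [569.5, 126.2, 132.3]
eef_rot: [-3.136, 0.005, 2.173]
wrist_force: [-1.3, -31.6, -0.2]
finger_gap: 0.3
finger_force: 14.8
```

Emit:
step_arm(
  series=[0,4,0,0.1,1,0,0,0,0,1],
)

```text
clock: 14.68
eef_pos: [570.1, 134.0, 133.2]
eef_rot: [3.141, 0.001, 2.273]
wrist_force: [2.0, -2.3, 2.0]
finger_gap: 0.4
finger_force: 1.4
```

```bash
python3 -c "
from h import *
s=manip.read_state(); print(s['wrist_force'],s['moment'],s['eef_pos'])"
```

```text
[ 2.02169804 -2.33266676  1.95835835] [-0.44699883 -0.45724351  0.02032116] [570.13413578 134.02839514 133.16906179]
```

It broke loose. Next I work out the rest of the arc.

```bash
python3 - <<'E'
from arc2 import *
import arc2
np.set_printoptions(suppress=True)
arc2.C[:]=[544,123,131]
x0=None
for p in np.arange(.8,2.75,.15):
    x=wp(p,r=27,off=15,dz=14)
    print(round(p,2),x.round(1),'' if x0 is None else (x-x0).round(2)); x0=x
p,_=grab('scene')
u,v=proj('scene',[544,123,131])[0]; print(u,v)
b=np.clip(p.astype(float)*2.2,0,255).astype(np.uint8)[170:250,280:380]
cv2.imwrite('pics/s5.png',cv2.resize(b,None,fx=7,fy=7,interpolation=cv2.INTER_CUBIC))
g=p[205:232,318:360].max(2)<25; ys,xs=np.where(g); 
for r in g: print(''.join('#' if c else '.' for c in r))
E
```

```text
0.8 [567.9 135.9 135.6   1. ] 
0.95 [565.8 139.9 137.1   1.2] [-2.11  4.03  1.55  0.14]
1.1 [563.2 143.6 138.9   1.3] [-2.6   3.65  1.73  0.14]
1.25 [560.1 146.8 140.7   1.5] [-3.03  3.19  1.87  0.13]
1.4 [556.7 149.4 142.7   1.6] [-3.39  2.66  1.96  0.13]
1.55 [553.1 151.5 144.7   1.7] [-3.68  2.06  2.01  0.13]
1.7 [549.2 152.9 146.7   1.8] [-3.88  1.42  2.02  0.13]
1.85 [545.2 153.7 148.7   2. ] [-4.    0.75  1.98  0.13]
2.0 [541.2 153.7 150.6   2.1] [-4.02  0.06  1.9   0.13]
2.15 [537.2 153.1 152.4   2.2] [-3.96 -0.63  1.77  0.14]
2.3 [533.4 151.8 154.    2.4] [-3.81 -1.3   1.61  0.14]
2.45 [529.8 149.8 155.4   2.5] [-3.57 -1.95  1.4   0.15]
2.6 [526.6 147.3 156.6   2.7] [-3.25 -2.55  1.17  0.16]
327.3903295657159 212.92488165941836
.....................#....................
..........................................
..........................................
.....................#....................
###############......#....................
###############......#.......#............
###############......#......##............
###############.............##............
###############......#.......#............
###############.....#.......#.............
###############...........................
.....#####..........#.....................
....................#.....................
....................#.....................
..........................................
..........................................
..........................................
..........................................
..........................................
..........................................
..........................................
..........................................
..........................................
..........................................
..........................................
..........................................
..........................................
```

Emit:
step_arm(
  series=[-2.5,3.5,1.5,0.15,1,-2,4,1.5,0.16,1,-2.6,3.6,1.7,0.16,1,-3,3.2,1.9,0.15,1,-3.4,2.6,2,0.14,1],
)

```text
clock: 15.35
eef_pos: [556.3, 152.0, 141.7]
eef_rot: [3.141, 0.001, 3.037]
wrist_force: [2.2, -1.0, 1.6]
finger_gap: 0.7
finger_force: 1.2
```

Emit:
step_arm(
  series=[-3.7,2,2,0.13,1,-3.9,1.4,2,0.13,1,-4,0.7,2,0.13,1,-4,0,1.9,0.13,1],
)

```text
clock: 15.85
eef_pos: [540.9, 156.0, 149.9]
eef_rot: [-3.141, 0.002, -2.726]
wrist_force: [4.3, -1.2, 1.7]
finger_gap: 0.9
finger_force: 1.9
```

Emit:
step_arm(
  series=[-4,-0.6,1.8,0.14,1,-3.8,-1.3,1.6,0.14,1,0,0,0,0,1],
)

```text
clock: 16.23
eef_pos: [533.4, 154.2, 153.7]
eef_rot: [-3.14, 0.003, -2.449]
wrist_force: [3.2, 1.0, 5.7]
finger_gap: 0.4
finger_force: 3.3
```

```bash
python3 - <<'E'
from h import *
s=manip.read_state(); print(s['wrist_force'],s['joints'])
p,_=grab('scene')
b=np.clip(p.astype(float)*2.2,0,255).astype(np.uint8)[150:250,270:400]
cv2.imwrite('pics/s6.png',cv2.resize(b,None,fx=6,fy=6,interpolation=cv2.INTER_CUBIC))
for r in p[192:232:1,300:365].max(2)<25: print(''.join('#' if c else '.' for c in r))
E
```

```text
[3.24086521 1.0084994  5.721244  ] [ 2.15364307e-01  3.56674247e-01  1.57051046e+00  1.90253629e-04
  1.21151335e+00 -2.04777607e+00]
.................................................................
.................................................................
.................................................................
.................................................................
.................................................................
.........................#####...................................
.........................########................................
.........................#########...............................
.........................#########...............................
.........................#########...............................
........................##########...............................
.........................#########...............................
.........................#########...............................
.........................#########...............................
.........................#########........
[... 973 characters left out ...]
########................................
.........................#########...............................
.........................########................................
#.......................#########................................
........................##########...............................
........................#########................................
........................#########................................
........................#########................................
.....#...................########................................
#.#.....................########.................................
.........................#####...................................
```

```bash
python3 - <<'E'
from fit import *
p=np.load('scene.npz')['p']
for x in (1.8,2.3): fit({'scene':p},[544,123,131,x])
E
```

```text
scene 427
[539.167 130.053 122.309   2.362] 0.3949441504997061
scene 427
[545.648 124.288 130.557   2.364] 0.40561136127467956
```

Emit:
step_arm(
  series=[-3.5,-2,1.4,0.12,1,0,0,0,0,1],
)

```text
clock: 16.52
eef_pos: [530.1, 152.3, 155.2]
eef_rot: [-3.14, 0.003, -2.33]
wrist_force: [5.9, 1.8, 6.8]
finger_gap: 0.6
finger_force: 4.4
```

Emit:
step_arm(
  series=[-2,-2.5,1.1,0.08,1,0,0,0,0,1],
)

```text
clock: 16.77
eef_pos: [528.2, 150.0, 156.3]
eef_rot: [-3.14, 0.003, -2.251]
wrist_force: [6.4, 2.2, 6.8]
finger_gap: 0.1
finger_force: 4.6
```

```bash
python3 - <<'E'
from fit import *
s=manip.read_state(); print(s['wrist_force'],s['eef_pos'],s['joints'][5])
p,_=grab('scene')
fit({'scene':p},[545.6,124.3,130.5,2.36])
E
```

```text
[6.4067605  2.182442   6.83797041] [528.22699222 150.01544387 156.31896126] -2.2520906403159926
scene 364
[544.98  124.882 126.98    2.364] 0.28080345106497706
```

The knob is at its stop: the wing angle stayed at 2.36 while the fingers slid on. I retreat, rise, turn back and go to the far side of the tab.

Emit:
step_arm(
  series=[4,5,0,0,1,2,2,15,0,1,0,0,40,-0.15,1,-3,25,20,-0.18,1,-3,25,0,-0.18,1,-3,25,0,-0.18,1,-3,20,0,-0.18,1,-2,0,0,-0.18,1,0,0,0,-0.18,1,0,0,0,-0.18,1,0,0,0,-0.18,1,0,0,0,-0.18,1,0,0,0,-0.18,1,0,0,0,-0.18,1,0,0,0,-0.15,1,0,0,0,0,1],
)

```text
clock: 18.82
eef_pos: [519.0, 251.4, 230.7]
eef_rot: [-3.141, -0.0, 1.754]
wrist_force: [-0.0, 0.4, 0.6]
finger_gap: 0.4
finger_force: 0.0
```

```bash
python3 - <<'E'
from fit import *
s=manip.read_state(); print(s['eef_pos'],s['joints'])
p,dep=grab('scene')
fit({'scene':p},[545,124.5,130.5,2.36])
X=cloud('scene').reshape(-1,3); q=X-np.array([525,222,124]); 
fy=np.array([.159,-.987,0]); a,b,c=q@d,q@fy,q@nn
m=(dep.ravel()>0)&(abs(a)<30)&(abs(b)<30)&(c>-10)&(c<25)
print(m.sum(),np.percentile(np.c_[a,b,c][m],[3,50,97],axis=0).round(1))
E
```

```text
[519.02959373 251.3892519  230.67169998] [3.87476238e-01 3.42538987e-01 1.40639719e+00 1.34443637e-04
 1.39306749e+00 2.04435854e-01]
scene 323
[544.674 125.844 131.855   2.204] 0.3242287008208321
250 [[-23.1  -7.   -7.8]
 [  0.    3.3  12.9]
 [ 23.1   6.3  18.1]]
```

```bash
python3 - <<'E'
from fit import *
from scipy.ndimage import label
for nm,p in (('init',cv2.imread('pics/scene0.png')),('now',np.load('scene.npz')['p'])):
    K,D,E,M=cam('scene'); C=np.array([545,124.5,131.5])
    for th in (20,28,36):
        g=p.max(2)<th; g[:180]=0; g[245:]=0; g[:,:300]=0; g[:,360:]=0
        L,_=label(g); u,v=proj('scene',C+13*nn)[0].astype(int); k=np.bincount(L[v-6:v+7,u-6:u+7].ravel(),minlength=2); k[0]=0; B=L==k.argmax()
        vs,us=np.where(B); s=cv2.undistortPoints(np.c_[us,vs].astype(float)[:,None],K,D)[:,0]
        r=np.c_[s,np.ones(len(s))]@M.T; t=((C+10*nn-E)@nn)/(r@nn); q=E+r*t[:,None]-C; ab=np.c_[q@d,q@e]
        w=np.linalg.svd(ab-ab.mean(0),full_matrices=False)[2][0]; print(nm,th,B.sum(),(us.min(),us.max(),vs.min(),vs.max()),'phi',np.arctan2(w[1],w[0])%np.pi,ab.mean(0).round(1),cv2.minAreaRect(ab.astype(np.float32)))
for r in p[195:235,312:345].max(2): print(''.join('#' if c<28 else ('+' if c<40 else '.') for c in r))
E
```

```text
init 20 296 (np.int64(314), np.int64(341), np.int64(198), np.int64(229)) phi 3.1400402395046956 [-0.3 -8.5] ((-0.4070091247558594, -8.62237548828125), (75.59990692138672, 20.01755714416504), 0.6312124133110046)
init 28 333 (np.int64(314), np.int64(341), np.int64(197), np.int64(230)) phi 3.1268551737851347 [-0.5 -8.3] ((-0.9809188842773438, -8.5013427734375), (21.071475982666016, 76.75806427001953), 88.64614868164062)
init 36 358 (np.int64(313), np.int64(341), np.int64(197), np.int64(230)) phi 3.1236016292807443 [-0.9 -8.5] ((-1.0416336059570312, -8.951055526733398), (22.897302627563477, 77.42607116699219), 88.6498794555664)
now 20 229 (np.int64(323), np.int64(334), np.int64(195), np.int64(231)) phi 2.2458906019991187 [-1.3 -4.6] ((-0.7523708343505859, -4.58270263671875), (16.94297981262207, 79.98617553710938), 40.13557434082031)
now 28 291 (np.int64(323), np.int64(334), np.int64(194), np.int64(231)) phi 2.255326399474403 [-0.3 -4.7] ((-1.107931137084961, -4.169261932373047), (18.121929168701172, 82.0534896850586), 40.127685546875)
now 36 317 (np.int64(322), np.int64(334), np.int64(19
[... 816 characters left out ...]
########............
............#########............
............########+............
............########+............
............########+............
............########+............
............########+............
............########.............
............########.............
...........+########.............
..........+#########.............
..........+########+.............
..........+########+.............
...........########+.............
...........########+.............
..........+########..............
...........#######+..............
...........+#####+...............
............+.++.................
.................................
.................................
```

```bash
cat > fit2.py <<'E'
from fit import *
def mask(p,C):
    u,v=proj('scene',C)[0].astype(int); S=4
    g=np.full((480,640),255,np.uint8); g[v-24:v+24,u-22:u+22]=p[v-24:v+24,u-22:u+22].max(2)
    return cv2.resize(g,None,fx=S,fy=S,interpolation=cv2.INTER_CUBIC)<30
def cost(M,C,phi):
    z=np.zeros(M.shape,np.uint8); cv2.fillConvexPoly(z,np.round(hull('scene',C,phi)*16).astype(np.int32),1,shift=4); z=z>0
    return 1-(z&M).sum()/(z|M).sum()
def scan(p,phis,C0=(545,124,131.5)):
    C0=np.array(C0,float); M=mask(p,C0); out=[]
    for f in phis:
        r=minimize(lambda x:cost(M,C0+[x[0],x[1],0],f),[0,0],method='Nelder-Mead',options=dict(initial_simplex=[[0,0],[5,0],[0,5]],maxiter=60))
        out.append((r.fun,f,*(C0[:2]+r.x)))
    for o in sorted(out)[:5]: print(np.round(o,3))
E
python3 - <<'E'
from fit2 import *
print('init'); scan(cv2.imread('pics/scene0.png'),np.arange(-.2,.2,.04))
print('now'); scan(np.load('scene.npz')['p'],np.arange(2.0,2.6,.05))
E
```

```text
init
[ 2.68000e-01 -4.00000e-02  5.43136e+02  1.22626e+02]
[ 2.69000e-01 -8.00000e-02  5.43348e+02  1.22021e+02]
[2.69000e-01 0.00000e+00 5.43893e+02 1.22045e+02]
[2.69000e-01 4.00000e-02 5.43148e+02 1.20581e+02]
[ 2.71000e-01 -1.20000e-01  5.42996e+02  1.21505e+02]
now
[3.22000e-01 2.20000e+00 5.44381e+02 1.25787e+02]
[3.28000e-01 2.25000e+00 5.43641e+02 1.24394e+02]
[3.36000e-01 2.15000e+00 5.45266e+02 1.24948e+02]
[3.37000e-01 2.30000e+00 5.42782e+02 1.24745e+02]
[3.45000e-01 2.35000e+00 5.44153e+02 1.25378e+02]
```

Emit:
step_arm(
  series=[5,-20,0,-0.16,1,5,-22,0,-0.16,1,5,-22,0,-0.16,1,5,-22,0,-0.16,1,0,-3,0,-0.16,1,0,0,-40,0,1,0,0,-38,0,1,0,0,0,0,1,-2,-3,0,0,1,-2,-3,0,0,1,0,0,0,0,1],
)

```text
clock: 20.25
eef_pos: [535.5, 156.1, 153.3]
eef_rot: [3.141, -0.001, 0.953]
wrist_force: [-0.2, 0.2, 0.5]
finger_gap: 0.9
finger_force: 0.2
```

Emit:
step_arm(
  series=[-2,-3,1,0,1,0,0,0,0,1],
)

```text
clock: 20.5
eef_pos: [533.5, 153.3, 153.9]
eef_rot: [3.141, -0.001, 0.953]
wrist_force: [1.2, 0.3, 3.2]
finger_gap: 0.4
finger_force: 1.9
```

Emit:
step_arm(
  series=[-2,-3,1,0.05,1,0,0,0,0,1],
)

```text
clock: 20.75
eef_pos: [531.6, 150.4, 154.8]
eef_rot: [3.141, -0.001, 1.003]
wrist_force: [1.9, 2.3, 5.0]
finger_gap: 0.3
finger_force: 2.7
```

Emit:
step_arm(
  series=[-2,-3,1,0.05,1,0,0,0,0,1],
)

```text
clock: 21.0
eef_pos: [529.2, 147.2, 155.5]
eef_rot: [3.141, 0.0, 1.052]
wrist_force: [0.9, 0.0, 5.4]
finger_gap: 0.2
finger_force: 2.6
```

```bash
python3 - <<'E'
from fit2 import *
p,_=grab('scene'); scan(p,np.arange(2.0,2.9,.06))
for r in p[190:235,308:348].max(2): print(''.join('#' if c<28 else ('+' if c<40 else '.') for c in r))
E
```

```text
[3.95000e-01 2.30000e+00 5.49857e+02 1.19462e+02]
[3.98000e-01 2.24000e+00 5.51298e+02 1.18548e+02]
[3.98000e-01 2.36000e+00 5.42938e+02 1.25800e+02]
[4.07000e-01 2.42000e+00 5.42731e+02 1.25875e+02]
[4.32000e-01 2.18000e+00 5.46801e+02 1.24708e+02]
................####+##+++.+............
........................................
........................................
..................+++...................
..................##....................
........................................
........................................
........................................
..................++....+++.............
.................#########+........+....
.................#########+.............
..+..............#########+.............
.................#########+.............
................+#########+.............
.................#########+.............
................+#########..............
................+#########..............
................+#########..............
.................#########..............
.................#########..............
.................#########....
[... 294 characters left out ...]
...
................#########+..............
................#########...............
................#########+..............
................#########...............
................#########+..............
...............+#########...............
...............##########...............
...............##########...............
...............#########+...............
...............#########+...............
...............#########+...............
...............#########................
...............########.................
+..............+######+.................
+...............+++++...................
#+......................................
+++.....................................
```

Emit:
step_arm(
  series=[-1.5,-3.5,1,0.08,1,0,0,0,0,1],
)

```text
clock: 21.3
eef_pos: [527.6, 143.6, 156.0]
eef_rot: [-3.141, 0.001, 1.131]
wrist_force: [1.1, 0.3, 2.7]
finger_gap: 0.2
finger_force: 1.3
```

Emit:
step_arm(
  series=[-1,-3.5,1,0.08,1,0,0,0,0,1],
)

```text
clock: 21.55
eef_pos: [526.4, 140.1, 156.8]
eef_rot: [-3.141, 0.001, 1.211]
wrist_force: [-0.7, 0.6, 0.4]
finger_gap: 0.6
finger_force: 0.0
```

```bash
python3 - <<'E'
from fit2 import *
s=manip.read_state(); print(s['wrist_force'])
p,_=grab('scene'); scan(p,np.arange(2.0,2.9,.06))
for r in p[198:235:3,308:348].max(2): print(''.join('#' if c<28 else ('+' if c<40 else '.') for c in r))
E
```

```text
[-0.67400405  0.56197239  0.36144601]
[4.27000e-01 2.30000e+00 5.50557e+02 1.19560e+02]
[4.34000e-01 2.36000e+00 5.49303e+02 1.19965e+02]
[4.36000e-01 2.42000e+00 5.39369e+02 1.30050e+02]
[4.45000e-01 2.48000e+00 5.39949e+02 1.28312e+02]
[4.46000e-01 2.24000e+00 5.51524e+02 1.18988e+02]
........................................
................##########..............
................+#########..............
................+#########..............
................+#########..............
................##########..............
...............+##########..............
................#########+..............
................#########+..............
................#########...............
...............+#########...............
++..............+#####+.................
+#++....................................
```

```bash
python3 - <<'E'
from h import *
p=np.load('scene.npz')['p']
cv2.imwrite('pics/s7.png',cv2.resize(np.clip((p/255.)**.5*300,0,255).astype(np.uint8)[155:245,285:375],None,fx=6.6,fy=6.6,interpolation=cv2.INTER_CUBIC))
E
```

```text
(no output)
```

View pics/s7.png

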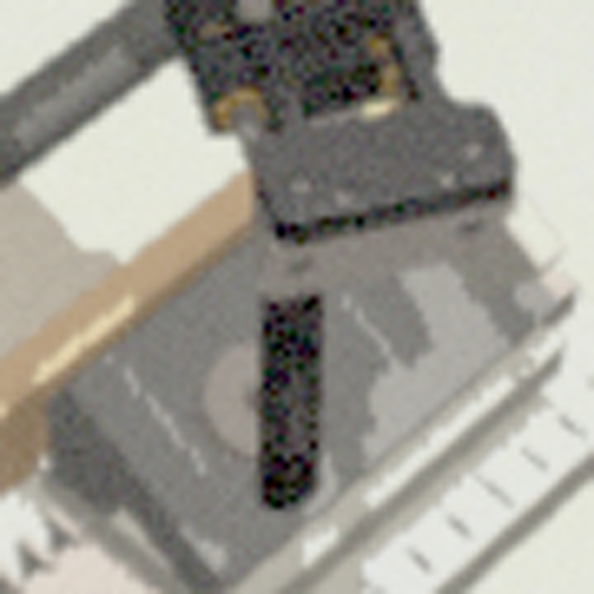

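```bash
python3 - <<'E'
from fit import *
C=np.array([544.5,124,131.3])
for phi in (2.1,2.2,2.3,2.4,2.5,2.6,2.7):
    h=np.cos(phi)*d+np.sin(phi)*e; a,b=proj('scene',[C+13*nn+40*h,C+13*nn-40*h]); print(phi,a.round(1),b.round(1),'slope dx/dy',((a-b)[0]/(a-b)[1]).round(3))
E
```

```text
2.1 [335.7 194.2] [324.8 228.9] slope dx/dy -0.315
2.2 [334.  193.5] [326.6 229.5] slope dx/dy -0.207
2.3 [332.3 193. ] [328.4 230. ] slope dx/dy -0.106
2.4 [330.5 192.7] [330.2 230.3] slope dx/dy -0.009
2.5 [328.7 192.5] [332.  230.4] slope dx/dy 0.086
2.6 [327.  192.6] [333.8 230.3] slope dx/dy 0.18
2.7 [325.2 192.8] [335.5 230. ] slope dx/dy 0.277
```

The wing is now vertical in the picture, from (292,300) to (288,505). That matches φ ≈ 2.39, so it is at the stop. Backing off sideways earlier dragged it back, so this time I lift straight up.

Emit:
step_arm(
  series=[0,0,8,0,1,0,0,10,0,1,0,0,15,0,1,0,0,20,0,1,0,0,23,0,1,-2,28,0,0.1,1,-2,28,0,0.12,1,-2,28,0,0.12,1,-2,27,0,0.12,1,0,0,0,0.08,1,0,0,0,0,1],
)

```text
clock: 22.98
eef_pos: [518.7, 251.5, 234.1]
eef_rot: [3.141, -0.0, 1.753]
wrist_force: [-0.7, -0.4, 0.9]
finger_gap: 0.5
finger_force: 0.0
```

```bash
python3 - <<'E'
from fit2 import *
p,dep=grab('scene'); scan(p,np.arange(2.0,2.9,.06))
for r in p[193:235:3,308:348].max(2): print(''.join('#' if c<28 else ('+' if c<40 else '.') for c in r))
for p in (p,cv2.imread('pics/scene0.png')):
    g=p.max(2)[196:230,308:348]<28; print([ (i,round(float(np.where(r)[0].mean()),1)) for i,r in enumerate(g) if r.sum()>3][::4])
E
```

```text
[3.19000e-01 2.30000e+00 5.44798e+02 1.25277e+02]
[3.28000e-01 2.36000e+00 5.42912e+02 1.25781e+02]
[3.35000e-01 2.42000e+00 5.42370e+02 1.24678e+02]
[3.42000e-01 2.24000e+00 5.44594e+02 1.25055e+02]
[3.46000e-01 2.48000e+00 5.43735e+02 1.25438e+02]
........................................
..................########..............
.................########+..............
.................########+..............
.................########+..............
.................########+..............
.................########+..............
................#########+..............
................#########...............
.................########...............
.................########...............
................#########...............
................########+...............
#.................++++..................
[(0, 21.5), (4, 21.0), (8, 20.5), (12, 20.5), (16, 20.5), (20, 20.0), (24, 20.5), (28, 20.0), (32, 20.0)]
[(3, 10.5), (7, 11.0), (11, 14.0), (15, 17.0), (19, 20.0), (23, 23.0), (27, 26.0), (31, 28.0)]
```

Emit:
step_arm(
  series=[2,0,-40,0,1,1,0,-35,0,1,0,0,-17,0,1,0,0,0,0,1,1,-6,0,0,1,1,-6,0,0,1,1,-6,0,0,1,1,-6,0,0,1],
)

```text
clock: 24.02
eef_pos: [526.1, 227.1, 142.0]
eef_rot: [3.14, -0.001, 1.753]
wrist_force: [-0.6, 4.5, 3.3]
finger_gap: 0.7
finger_force: 2.3
```

Emit:
step_arm(
  series=[1.3,-8,0,0,1,1.6,-10,0,0,1,1.6,-10,0,0,1,1.6,-10,0,0,1],
)

```text
clock: 24.52
eef_pos: [531.9, 188.6, 141.3]
eef_rot: [3.142, -0.0, 1.753]
wrist_force: [0.1, 4.8, 3.9]
finger_gap: 0.4
finger_force: 2.5
```

Emit:
step_arm(
  series=[1.6,-10,0,0,1,1.6,-10,0,0,1,1.6,-10,0,0,1,1.6,-10,0,0,1,1.6,-10,0,0,1,1.6,-10,0,0,1,1.6,-10,0,0,1,1.6,-10,0,0,1,1.6,-10,0,0,1,1.3,-8,0,0,1],
)

```text
clock: 25.78
eef_pos: [547.5, 90.6, 141.2]
eef_rot: [-3.141, 0.0, 1.753]
wrist_force: [-1.6, 5.6, 4.6]
finger_gap: 0.2
finger_force: 2.4
```

Emit:
step_arm(
  series=[0.8,-5,0,0,1,0.8,-5,0,0,1],
)

```text
clock: 26.02
eef_pos: [548.7, 83.0, 141.2]
eef_rot: [-3.141, -0.004, 1.753]
wrist_force: [-4.8, 34.9, 4.8]
finger_gap: 0.5
finger_force: 17.8
```

Emit:
step_arm(
  series=[0.6,-4,0,0,1,0,0,0,0,1],
)

```text
clock: 26.28
eef_pos: [548.9, 82.5, 141.3]
eef_rot: [3.141, -0.009, 1.755]
wrist_force: [-7.6, 41.6, 5.2]
finger_gap: 0.1
finger_force: 21.5
```

Emit:
step_arm(
  series=[-1,7,0,0,1,-2,12,0,0,1,-2,12,0,0,1,-1,10,30,0,1,0,20,50,0,1,0,60,30,0,1,0,60,0,0,1,0,0,0,0,1],
)

```text
clock: 27.28
eef_pos: [542.9, 257.5, 248.7]
eef_rot: [-3.141, 0.0, 1.757]
wrist_force: [-0.1, -0.7, -0.5]
finger_gap: 0.4
finger_force: 0.0
```

```bash
python3 - <<'E'
from fit2 import *
p,dep=grab('scene'); C2=np.array([544.5,124.5,131.3])+155*np.array([.159,-.987,0])
scan(p,np.arange(2.1,2.7,.05),C2); print(C2)
for phi in (2.1,2.2,2.3,2.4,2.5):
    h=np.cos(phi)*d+np.sin(phi)*e; a,b=proj('scene',[C2+13*nn+40*h,C2+13*nn-40*h]); print(phi,((a-b)[0]/(a-b)[1]).round(3))
u,v=proj('scene',C2+13*nn)[0].astype(int); g=p.max(2)[v-16:v+17,u-16:u+17]<28
for r in g: print(''.join('#' if c else '.' for c in r))
print(manip.read_state()['wrist_force'],manip.read_state()['eef_pos'])
for phi in (-.1,-.05,0,.05):
    C=np.array([544.5,124,131.3]); h=np.cos(phi)*d+np.sin(phi)*e; a,b=proj('scene',[C+13*nn+40*h,C+13*nn-40*h]); print('init',phi,((a-b)[0]/(a-b)[1]).round(3))
E
```

```text
[ 2.60000e-01  2.35000e+00  5.70161e+02 -3.27040e+01]
[ 2.64000e-01  2.40000e+00  5.70856e+02 -3.30500e+01]
[ 2.66000e-01  2.45000e+00  5.70694e+02 -3.28490e+01]
[ 2.67000e-01  2.30000e+00  5.71014e+02 -3.25350e+01]
[ 2.91000e-01  2.50000e+00  5.70059e+02 -3.23910e+01]
[569.145 -28.485 131.3  ]
2.1 -0.342
2.2 -0.234
2.3 -0.132
2.4 -0.033
2.5 0.064
...........#######...............
...........#######...............
..........########...............
...........#######...............
..........########...............
..........########...............
..........########...............
..........########...............
..........########...............
..........########...............
..........########...............
..........########...............
..........########...............
..........########...............
..........########...............
..........########...............
..........########...............
..........########...............
..........########...............
.........#########...............
.........########................
.........#########...............
.........#########...............
..........########...............
..........########...............
..........########...............
..........########...............
.........#########...............
.........#########...............
.........#########...............
........##########...............
........##########...............
.........########................
[-0.17065709 -0.13663357 -0.37330512] [543.18581939 255.58978958 248.5853245 ]
init -0.1 0.649
init -0.05 0.715
init 0 0.785
init 0.05 0.86
```

```bash
python3 -c "
from cell import manip
print(manip.sign_off())"
```

```text
the job is handed in; nothing more can be done
None
```

The knob is unscrewed to its stop (about 2.4 rad by the camera), the carriage is home against the end block, and the gripper is clear of everything. The job is handed in at about 27 s, with no verdict shown; I did not re-measure the figure, bottle and pot at the end.

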